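Clamp a reagent bottle on the shaker with the cam lever

ROBOT

A 7-joint arm with a two-finger parallel gripper is mounted at the origin on a cart in front of the work surface, level with it; the furniture and walls round the work are solid. World frame = base frame: x ahead of the robot, y to its left, z up, the work surface at z = 0. Lengths are in mm, angles in rad, forces in N, time in s.
With the tool pointing down it reaches from about 400 to 900 mm from the base axis. Payload 5.5 kg.
Tool frame: the origin (TCP) lies midway between the tips of the shut fingers; the grasp point (between the pads) lies grasp_offset behind it (grasp_offset is the distance from the TCP to the grasp point, in mm); z points along the fingers, y is the line along which they close (so a half turn about z gives the same grasp; the last joint's range is limited). The gripper opens to 92 mm and grips with 3 to 60 N. Pads are 19 mm wide; open, the fingers measure 130 mm over their backs; the gripper's body (75 mm by 190 mm) begins 47 mm behind the grasp point.
Start: joints at [1.539, 0.501, -0.427, 1.55, 0.221, 1.138, -0.21], TCP at [188.891, -621.949, 196.129] pointing down, gripper open.
Joint ranges: [-2.88, 2.88], [-0.31, 2.03], [-1.54, 1.56], [0.2, 2.42], [-1.41, 4.55], [0.19, 2.02], [-2.57, 2.57]. Speed limits (rad/s): [2.57, 2.57, 3.14, 3.14, 3.14, 3.14, 3.14].

INTERFACE

Orientations are given as a rotation vector (axis times angle).
In Python, from cell import state, read_camera, camera_model, sign_off, grasp_offset gives the robot as it stands.
- The arm moves only by the tool drive_tool, never from a script. Its argument "rows" is a list that holds one entry, the list of rows, each a list of 7 numbers: the closure, from 0 (fully open) to 1 (shut), then the shift along the world's x, y, z as a fraction of full scale, then the turn, a rotation vector about the world's x, y, z as a fraction of full scale. In form: [[[jaw, dx, dy, dz, wx, wy, wz], ...]]. A call has 1 to 20 rows; each row is the pose to reach, as a shift and turn from the pose commanded when the call began; what a row does not reach only later rows make up. Full scale, the value 1, is 0.25 m for a shift and 120 degrees for a turn. A row lasts 1/8 s, in which the tool goes at most 62.5 mm and 10.7 degrees, less where a joint would pass 70% of its speed; a pose out of reach is approached as far as the arm can. A call with a number of a shift or a turn outside -1 to 1 is refused whole. A call with a gripper value outside its range is refused whole. The fingers move at their own pace and stop on an object; "force" is the grip in N (left out, the last holds). Time passes only in rows, so rows that repeat a pose let the fingers close. It gives the time, the measured TCP pose, the force, the opening and the grip force at its end, in the units of the state.
- state(): the state, without advancing time (a new reading comes with each control period).
- read_camera(name): name is "scene" or "top" or "wrist"; returns (picture, depth): 384x512x3 uint8, red, green, blue; 384x512 float32, mm along the optical axis (not along the pixel's ray), 0 where there is no reading.
- camera_model(name): a dict with "intrinsics" (3x3 intrinsics, pixels), "R" (3x3) and "t" (3): a world point X has camera coordinates R X + t. Camera axes: x right, y down, z forward; pixel columns grow to the right and rows downward; lengths in mm; the calibration is good to about 2 mm. A picture is of the moment at which its call begins: read the wrist's pose just before it. camera_model takes no time and is no camera call; for the wrist camera it gives the pose at the moment of the call.
- sign_off(): hands the job in; it is judged then, once.
The state is a dict: "time": time; "qpos": joint angles; "qd": joint speeds; "tau": joint torques, N m; "eef_pos": TCP position; "ee_rot": TCP orientation; "contact_force": force on the tool from outside, world axes, zero at the start; "moment": the same for the moment, N m; "width": opening from 0.0 (shut) to 1.0 (fully open); "grip_force": force on a finger pad.
Only numpy, scipy, OpenCV 4.12 (cv2) and the standard library are available. Lean on these libraries where they do the work, as an engineer would, in place of code of your own. Each camera call takes 0.05 s, during which the arm holds its last target. There are 200 camera calls.

TASK

Take the white bottle with the dark blue cap that stands near the front edge of the bench, left of the shaker (not the similar one at the back), and stand it upright on the shaker's platform between the blue V-shaped jaw and the sliding pad, while the clamp is open. Then flip the red cam lever over, away from the bottle and down, until it snaps past centre and lies flat, so that the bottle is clamped in the V. Don't tip the bottle over, and leave the other things on the bench where they are.

Things in the scene. Friction and masses are not known exactly. Their poses are not given: they have to be found in the camera images.
- bottle: loose white reagent bottle with a dark blue screw cap, about 0.17 kg. Round body 56 mm in diameter, straight up to about 80 mm, then a shoulder; the cap is 30 mm wide and its top is at 125 mm. Origin: centre of its underside; z up its axis. It starts upright on the bench, near the front edge, left of the shaker; a similar fixed bottle far back is not meant.
- shaker: fixed lab shaker: white housing 150 (x) by 270 mm (y), aluminium platform top 45 mm above the bench. Origin: centre of its underside. x points roughly away from the robot; yaw up to 0.4 rad. Along +y (the clamping direction) come the lever, the sliding pad, the bottle's place and the fixed blue V jaw (opens to -y, two faces at 45 degrees, 55 mm high above the platform).
- bay (a point): where the centre of the bottle's underside lies when home in the V jaw; on the platform top, axes as the shaker's. Clamp open: the pad's face is 43 mm from here in -y (15 mm from the seated bottle), so the bottle has most room when put down 8 mm to the -y side. The pad then pushes it home and the V centres it.
- pad: blue sliding pad with a rubber face, 44 mm wide, its face 7 to 47 mm above the platform, driven along +y by the cam (22 mm of travel at most) and sprung, so that it presses the bottle with about 12 N when clamped. Origin: lower centre of its rubber face, axes as the shaker's.
- lever (a joint): cam lever: 0 = open (leaning 0.09 rad from vertical to the shaker's -y), 1.5 = closed (level, pointing to -y, upper side 42 mm above the platform). Turns about the shaker's x through lever_pivot. A spring drives it back to 0 until it is past centre at about 0.9; then it snaps on to 1.5 and stays. It takes up to about 0.9 N m, some 10 N at the grip.
- lever_pivot (a point): the axis of the cam lever, between the blue cheeks (48 mm high above the platform, 56 mm apart over all); 35 mm above the platform and 100 mm from the bay in the shaker's -y; axes as the shaker's.
- lever_grip (a point): middle of the lever's red grip, 85 mm from the pivot axis; z runs along the lever outwards, x along the hinge axis, y to the lever's back (the side to push on: it faces the bottle when open, up when closed). The grip is 30 mm (x) by 14 mm (y) and reaches from 53 to 111 mm from the axis.
- brown_bottle: bystander, brown reagent bottle with a red cap, 64 mm in diameter, 145 mm high; origin under its centre; left of and beyond the shaker, beside the printer (another one stands far back)
- small_bottle: bystander, white bottle with a white cap, 48 mm in diameter, 105 mm high; origin under its centre; left of and beyond the shaker, nearer than the brown bottle (another one stands far back)
- beaker: bystander, empty glass beaker, 58 mm wide, 68 mm high; origin under its centre; right of the shaker
- yellow_box: bystander, yellow box 118 x 78 x 45 mm, at the front right of the bench; origin under its centre

How it is judged:
By the outcome, as a careful person would: the job done as asked, in the order asked, and still so for the second after the job is handed in, with the robot touching nothing.
It also fails if it takes over 51 s, if anything falls off the work surface, if the arm or the gripper's body presses on something with over 40 N, if the wrist force passes 120 N, or if a joint passes its speed limit or range.

## Working session

There is one attempt and no reset: what is moved stays moved. The work goes in short steps, Python scripts to look and compute and a tool call to move; the robot and the scene stay as the last step left them, time stands still between calls to the robot, and variables do not carry over. Pictures are saved under pics/ and viewed, at most 10 in all, crops included, and the job is handed in when it is done.

Besides the shell and the picture viewer there is one more tool, called as name(argument=value, ...) on one line, values as JSON. drive_tool: Moves the arm, as the interface text tells. Its arguments: {"type":"object","properties":{"rows":{"type":"array"},"force":{"type":"number"}},"required":["rows"]}

```bash
mkdir -p pics; ls; cat > h.py <<'E'
import numpy as np, cv2
from cell import state, read_camera, camera_model, sign_off, grasp_offset
def pts(name, depth, M=None):
    M=M or camera_model(name); K=np.array(M["intrinsics"]);R=np.array(M["R"]);t=np.array(M["t"])
    v,u=np.indices(depth.shape); r=np.stack([(u-K[0,2])/K[0,0],(v-K[1,2])/K[1,1],np.ones(depth.shape)],-1)*depth[...,None]
    return (r-t)@R
E
python3 - <<'E'
from h import *
s=state();print(s,grasp_offset)
for n in("scene","top"):
    M=camera_model(n); im,d=read_camera(n); np.savez(f"{n}.npz",im=im,d=d)
    cv2.imwrite(f"pics/{n}0.png",im[...,::-1])
    print(n,-np.array(M["R"]).T@np.array(M["t"]),(d>0).mean())
E
```

```text
pics
{'time': 0.0, 'qpos': array([ 1.53921371,  0.50187311, -0.42677447,  1.55143627,  0.22078736,
        1.13829598, -0.21028954]), 'qd': array([-1.14513714e-03, -1.30308602e-04,  5.63090250e-05, -1.27173811e-03,
       -4.73264904e-04,  1.24396967e-03, -1.13462928e-03]), 'tau': array([ 4.57756223e-04, -5.66577530e+01, -5.81649810e+00, -2.79102695e+01,
       -6.87257876e-02,  3.08727601e-02,  2.07387861e-04]), 'eef_pos': array([ 188.58042341, -621.25125774,  195.06680493]), 'ee_rot': array([-3.10559235e+00, -4.61148668e-01,  3.29659791e-04]), 'contact_force': array([-0.0192258 , -0.01991209,  0.38196711]), 'moment': array([-0.02862941,  0.0099693 ,  0.00478682]), 'grip_force': 0.0, 'width': 1.0013311393888324} 18.8
scene [-618.92701085  667.18503569  775.45276478] 0.9461313883463541
top [ 464.86679229  -13.74152755 1547.0043245 ] 0.9959615071614584
```

View pics/scene0.png

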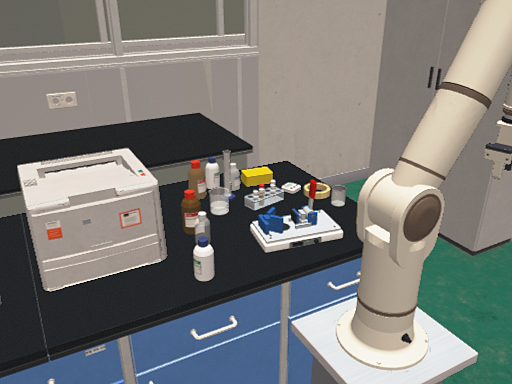

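View pics/top0.png

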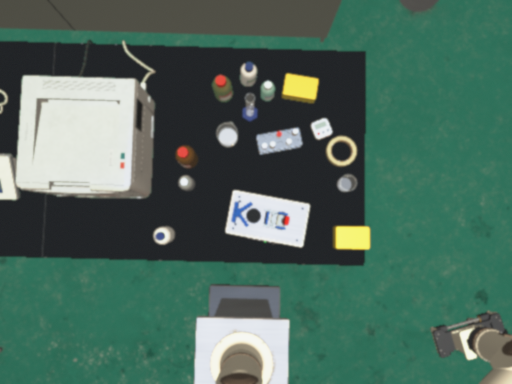

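The scene view shows the target bottle at (204,260) and the shaker at (296,230) with its lever up. In the top view the target bottle is at (164,236), the shaker at (267,218), the V jaw at (240,212), the red lever at (286,221), the small bottle at (187,183) and the brown bottle at (186,156).

```bash
python3 - <<'E'
from h import *
z=np.load("top.npz");im=z["im"];d=z["d"];P=pts("top",d)
hsv=cv2.cvtColor(im,cv2.COLOR_RGB2HSV);H,S,V=[hsv[...,i].astype(int) for i in range(3)]
v,u=np.indices(d.shape)
def box(a,b,c,e): return (u>=a)&(u<=b)&(v>=c)&(v<=e)
def rep(n,m): q=P[m];print(n,m.sum(),"med",np.median(q,0).round(1),"mid",((q.min(0)+q.max(0))/2).round(1),"ext",np.ptp(q,axis=0).round(1))
b=box(145,185,220,252)
rep("bottle cap top",b&(P[...,2]>115)); rep("bottle all",b&(P[...,2]>20))
rep("bottle body",b&(P[...,2]>60)&(P[...,2]<90))
s=box(215,320,180,255)
m=s&(P[...,2]>30)
rep("shaker",m)
q=P[m][:,:2].astype(np.float32); r=cv2.minAreaRect(q);print("rect",r)
m45=s&(P[...,2]>38)&(P[...,2]<52);r=cv2.minAreaRect(P[m45][:,:2].astype(np.float32));print("rect45",r, np.median(P[m45][:,2]))
rep("red",s&(S>120)&((H<8)|(H>172))&(V>90))
bl=s&(H>95)&(H<130)&(S>110)
n,L,st,c=cv2.connectedComponentsWithStats(bl.astype(np.uint8))
for i in range(1,n):
    if st[i,4]>5: rep(f"blue{i} {c[i].round()}",L==i)
dk=box(245,263,206,224)&(V<60);rep("dark",dk);rep("small",box(176,198,172,193)&(P[...,2]>20));rep("brown",box(173,200,143,168)&(P[...,2]>20))
cv2.imwrite("pics/topc.png",cv2.resize(im[175:260,145:325,::-1],None,fx=4,fy=4,interpolation=cv2.INTER_CUBIC))
E
```

```text
bottle cap top 76 med [429.5 269.9 125.4] mid [440.6 136.1 831.3] ext [  48.5  299.7 1431.5]
bottle all 277 med [432.5 262.4  98.7] mid [435.1 141.5 784.5] ext [  59.5  310.5 1525. ]
bottle body 50 med [438.9 252.8  85.6] mid [431.8 270.4  75.2] ext [52.9 52.7 29.2]
shaker 3367 med [495.3 -74.6  46.7] mid [497.2 -79.  788.6] ext [ 183.4  283.7 1516.9]
rect ((495.24176025390625, -77.57843017578125), (269.33831787109375, 154.75706481933594), 80.93206787109375)
rect45 ((496.23394775390625, -77.66403198242188), (264.1778259277344, 146.4566650390625), 81.49185943603516) 46.01920198722188
red 39 med [ 490.3 -128.8  189.5] mid [ 490.4 -128.5  180.4] ext [25.  13.7 28.1]
blue1 [239. 212.] 136 med [514.2  21.9  94.5] mid [508.3  12.2  93.3] ext [72.6 58.3 28.1]
blue2 [266. 217.] 15 med [500.2 -71.4  92.7] mid [498.6 -72.6  94.3] ext [29.8  9.2 11.9]
blue3 [283. 213.] 10 med [ 514.6 -126.7   95.3] mid [ 513.3 -125.1   94.5] ext [ 3.6 23.  10.8]
blue4 [280. 228.] 8 med [ 466.9 -117.8   94.2] mid [ 466.9 -117.9   95.1] ext [ 3.3 19.5  7.7]
dark 94 med [506.8 -28.4  46.8] mid [507.1 -28.4  46.2] ext [34.6 34.4 14.8]
small 182 med [607.3 198.   82.8] mid [548.1 104.7 783.8] ext [ 166.4  236.9 1526.3]
brown 372 med [691.  196.1 112.9] mid [598.1 110.8 783.7] ext [ 266.4  249.2 1526.5]
```

View pics/topc.png

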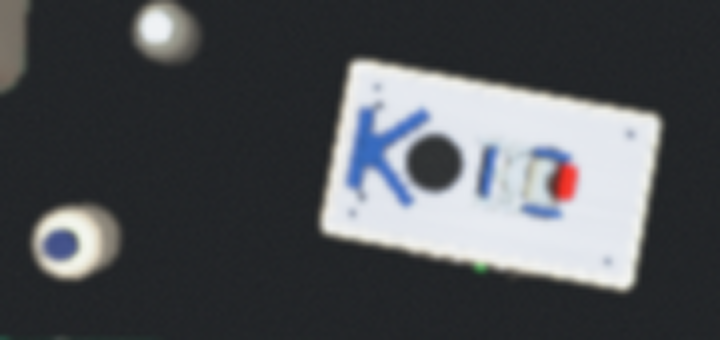

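The crop shows, in crop pixels, the V jaw at (385,150), the dark bay mark at (435,162), the pad at (487,170), the cheeks at (545,155) and (540,212), and the red grip at (566,182). The shaker yaw is about -0.15, the pivot is near (490,-122) and the bay near (506,-24). I'll head over now and look from near on the way.

drive_tool(rows=[[[0, 0.4, 0.4, 0.6, 0, 0, 0.2], [0, 1, 1, 0.6, 0, 0, 0.537], [0, 1, 1, 0.6, 0, 0, 0.537], [0, 1, 1, 0.6, 0, 0, 0.537], [0, 1, 1, 0.6, 0, 0, 0.537], [0, 1, 1, 0.6, 0, 0, 0.537], [0, 1, 1, 0.6, 0, 0, 0.537], [0, 1, 1, 0.6, 0, 0, 0.537], [0, 1, 1, 0.6, 0, 0, 0.537], [0, 1, 1, 0.6, 0, 0, 0.537]]])

```text
time: 1.35
eef_pos: [437.1, -373.7, 345.2]
ee_rot: [-2.386, -2.042, 0.001]
contact_force: [0.2, -0.1, 0.2]
width: 1.001
grip_force: 0.0
```

drive_tool(rows=[[[0, 0.16, 1, 0, 0, 0, 0], [0, 0.16, 1, 0, 0, 0, 0], [0, 0.16, 1, 0, 0, 0, 0], [0, 0.16, 1, 0, 0, 0, 0], [0, 0.16, 1, 0, 0, 0, 0], [0, 0.16, 1, 0, 0, 0, 0]]])

```text
time: 2.1
eef_pos: [478.5, -123.2, 346.0]
ee_rot: [2.384, 2.046, -0.001]
contact_force: [1.0, -1.1, -0.7]
width: 1.003
grip_force: 0.0
```

```bash
python3 - <<'E'
from h import *
s=state();print(s["time"],s["qpos"].round(2),s["eef_pos"],s["ee_rot"])
M=camera_model("wrist"); im,d=read_camera("wrist"); np.savez("w1.npz",im=im,d=d,M=np.array(M,dtype=object))
print(-np.array(M["R"]).T@np.array(M["t"]))
cv2.imwrite("pics/w1.png",im[...,::-1])
E
```

```text
2.1 [ 1.06  0.15 -0.95  1.71  0.12  1.35 -0.07] [ 478.50001511 -123.23055176  345.95186617] [ 2.38395644e+00  2.04558607e+00 -1.44148100e-03]
[488.43353555 -53.01268082 534.85638398]
```

View pics/w1.png

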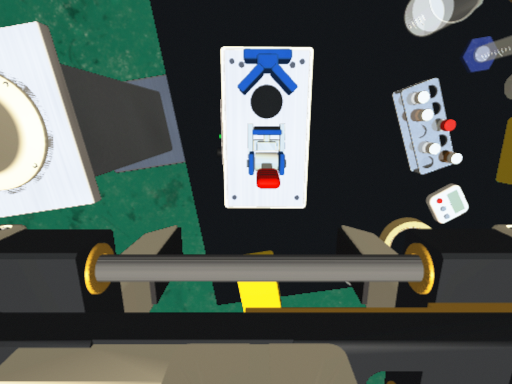

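The wrist view shows the platform at (267,127), the V jaw at (267,70), the dark disc at (266,101), the pad front near (267,130), cheeks at (251,162) and (281,162), and the red grip at (268,179).

```bash
python3 - <<'E'
from h import *
z=np.load("w1.npz",allow_pickle=True);im=z["im"];d=z["d"];P=pts("wrist",d,z["M"].item())
hsv=cv2.cvtColor(im,cv2.COLOR_RGB2HSV);H,S,V=[hsv[...,i].astype(int) for i in range(3)]
v,u=np.indices(d.shape)
box=(u>210)&(u<325)&(v>35)&(v<215)&(P[...,2]>20)&(P[...,2]<250)
m45=box&(P[...,2]>39)&(P[...,2]<51)
r=cv2.minAreaRect(P[m45][:,:2].astype(np.float32));print(r,np.median(P[m45][:,2]))
a=np.radians(r[2]); y=np.array([np.cos(a),np.sin(a)]); y=y if r[1][0]>r[1][1] else np.array([-y[1],y[0]]); y*=np.sign(y[1]); x=np.array([y[1],-y[0]])
print("x",x,"yaw",np.arctan2(x[1],x[0])); C=np.array(r[0])
Q=np.dstack([(P[...,:2]-C)@x,(P[...,:2]-C)@y,P[...,2]])
def rep(n,m): q=Q[m];lo,hi=np.percentile(q,2,axis=0),np.percentile(q,98,axis=0);print(n,m.sum(),"med",np.median(q,0).round(1),"lo",lo.round(1),"hi",hi.round(1),"world",(C+x*(lo+hi)[0]/2+y*(lo+hi)[1]/2).round(1))
rep("red",box&(S>120)&((H<8)|(H>172))&(V>90))
bl=(box&(H>95)&(H<130)&(S>110)).astype(np.uint8)
n,L,st,c=cv2.connectedComponentsWithStats(bl)
for i in range(1,n):
    if st[i,4]>15: rep(f"blue{i} {c[i].round()}",L==i); rep("   top",(L==i)&(Q[...,2]>np.percentile(Q[L==i][:,2],90)-4))
rep("disc",box&(V<70)&(v<120)&(v>84)&(abs(u-267)<20))
E
```

```text
((495.60894775390625, -75.48880004882812), (255.19149780273438, 136.32232666015625), 81.00873565673828) 45.22507527328652
x [ 0.98771218 -0.15628387] yaw -0.15692716670708268
red 373 med [  0.2 -49.  187.4] lo [-12.9 -59.1 141.5] hi [ 13.1 -43.3 191.5] world [ 487.7 -126.1]
blue1 [267.  68.] 1483 med [ 1.4 93.5 92.6] lo [-35.2  62.8  56.2] hi [ 35.6 118.2 101.5] world [510.   13.9]
   top 532 med [  8.3  79.3 100. ] lo [-38.1  63.2  97.8] hi [ 38.6  94.9 101.8] world [508.2   2.5]
blue2 [267. 131.] 162 med [ 1.2  4.9 93.9] lo [-19.4   0.5  91.9] hi [20.6  7.9 95.6] world [496.9 -71.4]
   top 161 med [ 1.2  4.9 93.9] lo [-19.4   0.5  91.9] hi [20.3  7.9 95.6] world [496.7 -71.4]
blue3 [251. 163.] 108 med [-22.9 -43.6  92.4] lo [-26.  -60.4  75.1] hi [-20.1 -28.2  94.4] world [ 465.9 -115.6]
   top 84 med [-24.3 -44.2  92.6] lo [-26.  -59.7  91. ] hi [-21.3 -29.1  94.4] world [ 465.3 -115.6]
blue4 [281. 163.] 118 med [ 23.6 -43.2  92.5] lo [ 20.3 -59.9  75.4] hi [ 28.9 -28.   94.2] world [ 513.1 -122.7]
   top 103 med [ 23.5 -44.5  92.7] lo [ 20.3 -60.3  90.3] hi [ 26.9 -29.1  94.3] world [ 511.9 -123.3]
disc 799 med [ 0.4 50.5 45.8] lo [-22.4  27.2  43.9] hi [24.6 71.7 67.9] world [504.5 -26.8]
```

```bash
python3 - <<'E'
from h import *
z=np.load("w1.npz",allow_pickle=True);im=z["im"];d=z["d"];P=pts("wrist",d,z["M"].item())
C=np.array([495.6,-75.5]);x=np.array([.98771,-.15628]);y=np.array([.15628,.98771])
Q=np.dstack([(P[...,:2]-C)@x,(P[...,:2]-C)@y,P[...,2]])
for u in (262,267,272):
  print(u);print([(v,*Q[v,u].round().astype(int)[1:],*map(int,im[v,u])) for v in list(range(50,92,2))+list(range(112,142))])
# inner V edges: for high points, per x the min y
hi=(Q[...,2]>96)&(Q[...,2]<104)&(Q[...,1]>50)
for X in range(-36,37,6):
    m=hi&(abs(Q[...,0]-X)<2); print(X, Q[m][:,1].min().round(1) if m.any() else None, end="; ")
E
```

```text
262
[(50, np.int64(117), np.int64(87), 35, 99, 204), (52, np.int64(114), np.int64(85), 36, 101, 209), (54, np.int64(110), np.int64(94), 33, 90, 177), (56, np.int64(108), np.int64(93), 34, 99, 208), (58, np.int64(105), np.int64(93), 35, 100, 207), (60, np.int64(102), np.int64(93), 35, 99, 206), (62, np.int64(100), np.int64(93), 33, 97, 205), (64, np.int64(97), np.int64(94), 34, 97, 204), (66, np.int64(95), np.int64(93), 32, 87, 173), (68, np.int64(91), np.int64(99), 36, 101, 206), (70, np.int64(88), np.int64(100), 36, 91, 176), (72, np.int64(88), np.int64(85), 19, 44, 79), (74, np.int64(88), np.int64(65), 18, 37, 67), (76, np.int64(88), np.int64(47), 167, 177, 197), (78, np.int64(85), np.int64(46), 233, 238, 246), (80, np.int64(82), np.int64(46), 237, 241, 248), (82, np.int64(79), np.int64(45), 236, 241, 248), (84, np.int64(76), np.int64(46), 237, 242, 248), (86, np.int64(73), np.int64(46), 56, 61, 66), (88, np.int64(70), np.int64(46), 32, 36, 38), (90, np.int64(67), np.int64(45), 32, 35, 38), (112, np.int64(33), np.int64(47), 33, 35, 37), (113, np.int64(32), np.int64(45), 34, 36, 39)
[... 5732 characters left out ...]
nt64(6), np.int64(94), 32, 90, 184), (131, np.int64(5), np.int64(93), 36, 102, 210), (132, np.int64(4), np.int64(94), 36, 102, 211), (133, np.int64(2), np.int64(93), 35, 100, 208), (134, np.int64(1), np.int64(92), 72, 117, 184), (135, np.int64(-3), np.int64(45), 220, 230, 241), (136, np.int64(-5), np.int64(45), 240, 244, 250), (137, np.int64(-7), np.int64(44), 240, 244, 250), (138, np.int64(-8), np.int64(44), 240, 244, 250), (139, np.int64(-9), np.int64(63), 173, 179, 188), (140, np.int64(-10), np.int64(64), 188, 200, 203), (141, np.int64(-11), np.int64(79), 150, 158, 157)]
-36 60.6; -30 64.5; -24 70.1; -18 75.6; -12 82.0; -6 88.4; 0 None; 6 88.5; 12 82.2; 18 75.6; 24 69.0; 30 62.6; 36 61.0;
```

The bay works out at about (504.2,-21.2). The V apex, pad face and pivot agree to within 1 mm, so the put-down point is about (503,-29). Next I'll move to a viewpoint by the bottle.

drive_tool(rows=[[[0, -0.16, 1, -0.18, 0, 0, 0], [0, -0.16, 1, -0.18, 0, 0, 0], [0, -0.16, 1, -0.18, 0, 0, 0], [0, -0.16, 1, -0.18, 0, 0, 0], [0, -0.16, 1, -0.18, 0, 0, 0], [0, -0.16, 1, -0.18, 0, 0, 0]]])

```text
time: 2.9
eef_pos: [439.5, 126.4, 300.9]
ee_rot: [-2.384, -2.045, 0.001]
contact_force: [-0.1, -1.2, -0.1]
width: 1.001
grip_force: 0.0
```

```bash
python3 - <<'E'
from h import *
s=state();print(s["time"],s["eef_pos"],s["ee_rot"])
M=camera_model("wrist"); im,d=read_camera("wrist");cv2.imwrite("pics/w2.png",im[...,::-1]);P=pts("wrist",d,M)
near=(np.hypot(P[...,0]-430,P[...,1]-270)<60)&(P[...,2]<150)
for a,b in((118,132),(70,84),(40,70)):
    m=near&(P[...,2]>a)&(P[...,2]<b);q=P[m]
    if len(q): print(a,b,len(q),"med",np.median(q,0).round(1),"mid",((q.min(0)+q.max(0))/2).round(1),np.ptp(q,axis=0).round(1),"circ",cv2.minEnclosingCircle(q[:,:2].astype(np.float32)))
E
```

```text
2.9 [439.48069311 126.4282497  300.93548728] [-2.38443406e+00 -2.04491117e+00  6.29675703e-04]
118 132 545 med [427.5 273.7 125.1] mid [427.3 274.3 122.9] [28.8 29.2  9.4] circ ((427.3017578125, 274.2459716796875), 14.663211822509766)
70 84 62 med [437.3 249.9  78.4] mid [428.5 262.5  77.1] [55.5 31.6 13.6] circ ((428.5803527832031, 274.1802062988281), 27.957576751708984)
40 70 94 med [440.6 250.1  56.1] mid [433.2 260.4  55.5] [47.2 27.3 28.7] circ ((433.21923828125, 264.4224548339844), 25.458345413208008)
```

drive_tool(rows=[[[0, -0.048, 0.4, -0.1, 0, 0, 0], [0, -0.048, 0.59, -0.2, 0, 0, 0], [0, -0.048, 0.59, -0.3, 0, 0, 0], [0, -0.048, 0.59, -0.45, 0, 0, 0], [0, -0.048, 0.59, -0.6, 0, 0, 0], [0, -0.048, 0.59, -0.72, 0, 0, 0], [0, -0.048, 0.59, -0.8, 0, 0, 0], [0, -0.048, 0.59, -0.828, 0, 0, 0], [0, -0.048, 0.59, -0.828, 0, 0, 0], [0, -0.048, 0.59, -0.828, 0, 0, 0]]])

```text
time: 4.2
eef_pos: [427.8, 276.0, 95.1]
ee_rot: [2.383, 2.047, 0.003]
contact_force: [0.1, -0.4, 0.5]
width: 0.999
grip_force: 0.0
```

drive_tool(rows=[[[1, 0, 0, 0, 0, 0, 0], [1, 0, 0, 0, 0, 0, 0], [1, 0, 0, 0, 0, 0, 0], [1, 0, 0, 0, 0, 0, 0], [1, 0, 0, 0, 0, 0, 0], [1, 0, 0, 0, 0, 0, 0], [1, 0, 0, 0, 0, 0, 0], [1, 0, 0, 0, 0, 0, 0]]], force=25)

```text
time: 5.2
eef_pos: [427.8, 275.9, 94.6]
ee_rot: [2.383, 2.047, 0.002]
contact_force: [1.0, 0.1, 6.3]
width: 0.181
grip_force: 3.9
```

drive_tool(rows=[[[1, 0, 0, 0, 0, 0, 0], [1, 0, 0, 0, 0, 0, 0], [1, 0, 0, 0, 0, 0, 0], [1, 0, 0, 0, 0, 0, 0]]])

```text
time: 5.7
eef_pos: [429.6, 277.0, 96.2]
ee_rot: [2.382, 2.046, 0.008]
contact_force: [2.1, -1.0, 11.8]
width: 0.005
grip_force: 6.2
```

```bash
python3 - <<'E'
from h import *
im,d=read_camera("wrist");im2,_=read_camera("scene")
a=cv2.resize(im2[200:330,140:280],(560,520),interpolation=cv2.INTER_CUBIC)
cv2.imwrite("pics/g1.png",np.hstack([a,cv2.resize(im[:,150:400],(240,520))])[...,::-1])
s=state();print(s["width"]*92,s["grip_force"])
E
```

```text
0.6823100483769581 6.246871972853114
```

View pics/g1.png

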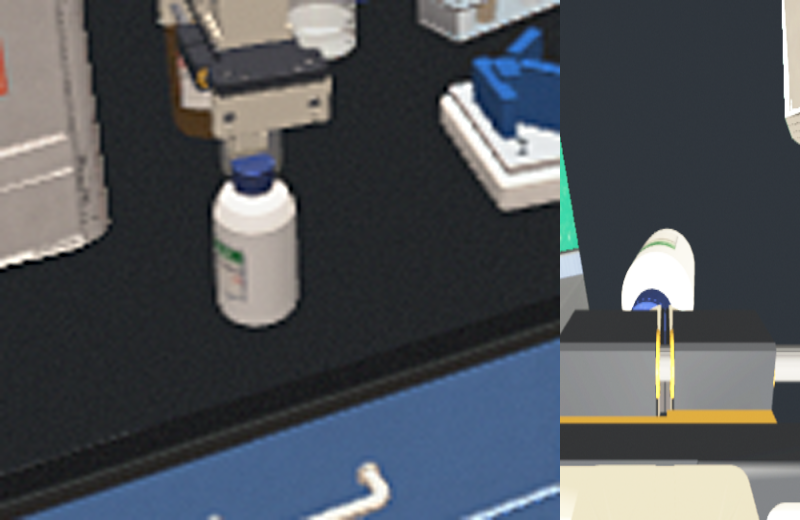

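The left half of the picture shows the fingers shut behind an apparently upright bottle. In the right half, from the wrist, the bottle lies just ahead (+y) of the fingers, so the cap was missed or squeezed out. I'll measure before opening.

```bash
python3 - <<'E'
from h import *
for n in("wrist","top","scene"):
    M=camera_model(n); im,d=read_camera(n);P=pts(n,d,M)
    hsv=cv2.cvtColor(im,cv2.COLOR_RGB2HSV);H,S,V=[hsv[...,i].astype(int) for i in range(3)]
    near=(np.hypot(P[...,0]-430,P[...,1]-275)<90)&(P[...,2]<160)&(P[...,2]>5)
    bl=near&(H>100)&(H<130)&(S>90);q=P[bl]
    if len(q): print(n,"cap",len(q),np.median(q,0).round(1),q.min(0).round(1),q.max(0).round(1))
    w=near&(S<60)&(V>110)
    for a in range(10,95,15):
        q=P[w&(P[...,2]>a)&(P[...,2]<a+15)]
        if len(q)>8: print("  body",a,len(q),np.median(q,0).round(1),q.min(0).round(1),q.max(0).round(1))
E
```

```text
wrist cap 457 [422.3 289.6 122.3] [409.9 282.6 110.1] [432.7 292.2 159.6]
  body 10 107 [446.5 297.   16.5] [420.1 270.8  10. ] [458.  302.9  24.8]
  body 25 145 [442.5 299.3  33. ] [406.6 277.8  25.1] [456.5 304.1  39.7]
  body 40 176 [440.3 300.1  47.8] [405.9 277.3  40. ] [454.9 304.3  54.9]
  body 55 195 [440.7 299.3  62.1] [411.1 276.9  55. ] [453.2 304.5  70. ]
  body 70 298 [434.4 300.2  78.6] [394.9 276.3  70. ] [451.6 304.3  85. ]
  body 85 1382 [426.3 295.1  94.2] [395.5 270.1  85.1] [450.  304.1 100. ]
  body 10 10 [443.2 248.3  20.1] [424.4 244.8  14.3] [458.4 264.7  23.4]
  body 25 18 [446.7 250.6  32. ] [421.3 245.   25.7] [458.3 273.1  39.8]
  body 40 10 [441.8 249.1  49.1] [418.2 245.1  40.3] [455.  265.8  53.8]
  body 55 13 [435.2 248.2  62.6] [415.1 245.1  55.1] [451.7 258.9  69.1]
  body 70 15 [432.3 249.5  77.7] [405.9 245.7  70.3] [445.3 255.4  84.9]
  body 85 33 [425.8 252.2  94.2] [406.  246.3  85.4] [442.1 258.   99.8]
scene cap 80 [410.3 279.2 123.4] [401.2 262.9 108. ] [425.8 291.5 127.9]
  body 10 82 [405.6 281.1  17. ] [398.4 255.1  10.2] [429.6 301.3  24.9]
  body 25 77 [405.5 285.9  33.2] [397.3 255.   25.1] [437.1 302.7  39.6]
  body 40 80 [403.1 285.2  47.9] [396.5 254.2  40. ] [433.6 302.3  54.9]
  body 55 71 [400.  281.7  62.2] [390.  254.3  55.1] [424.3 303.6  69.7]
  body 70 95 [400.3 286.7  77.8] [389.9 254.6  70. ] [426.5 303.9  84.9]
  body 85 129 [404.2 282.5  92.8] [391.8 249.8  85.1] [431.  302.   99.8]
```

```bash
python3 - <<'E'
from h import *
im,d=read_camera("wrist");im2,_=read_camera("scene")
a=cv2.resize(im2[225:285,180:230],(500,600),interpolation=cv2.INTER_CUBIC)
b=cv2.resize(im[150:320,200:300],(300,510),interpolation=cv2.INTER_CUBIC);b=np.vstack([b,np.zeros((90,300,3),np.uint8)])
cv2.imwrite("pics/g2.png",np.hstack([a,b])[...,::-1])
s=state();print(s)
E
```

```text
{'time': 6.05, 'qpos': array([ 0.14896136,  0.54205365, -0.97466501,  1.97585065,  0.56958593,
        0.91836977, -1.27206565]), 'qd': array([ 0.00029476, -0.00217352, -0.00041617, -0.00066596, -0.0001647 ,
       -0.00038958,  0.00041343]), 'tau': array([-9.03739426e-01, -3.63239050e+01, -1.08068526e+01, -1.66034478e+01,
       -6.88515287e-01, -1.96645089e-02, -6.73242408e-03]), 'eef_pos': array([429.5931258 , 276.98671886,  96.17616851]), 'ee_rot': array([2.38221277, 2.04566785, 0.00822307]), 'contact_force': array([ 2.18462835, -1.14883644, 11.95477007]), 'moment': array([-0.29293877, -0.57329674, -0.00683391]), 'grip_force': 6.244505075346751, 'width': 0.0016859270149970444}
```

View pics/g2.png

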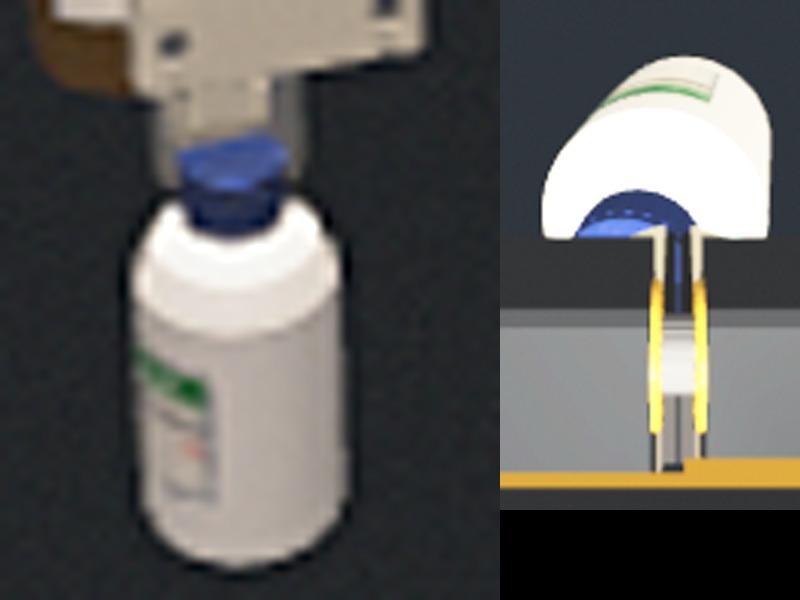

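The view shows the fingers shut, apparently lying over the cap's top at (680,240), with the cap tilted a little. I'll check the fingertip heights in the depth image.

```bash
python3 - <<'E'
from h import *
M=camera_model("wrist");im,d=read_camera("wrist");P=pts("wrist",d,M)
for v in range(212,240,3):
    print(v,[(u,*P[v,u].round().astype(int).tolist(),im[v,u].tolist()) for u in (240,246,253,259,265)])
E
```

```text
212 [(240, 418, 291, 105, [255, 255, 255]), (246, 422, 292, 108, [255, 255, 254]), (253, 427, 290, 106, [255, 255, 255]), (259, 430, 289, 104, [255, 255, 255]), (265, 434, 288, 103, [255, 255, 255])]
215 [(240, 419, 291, 112, [53, 63, 108]), (246, 422, 291, 112, [53, 66, 108]), (253, 427, 290, 112, [54, 66, 111]), (259, 430, 288, 106, [255, 255, 255]), (265, 434, 286, 104, [255, 255, 255])]
218 [(240, 419, 292, 119, [52, 65, 107]), (246, 423, 291, 118, [51, 64, 111]), (253, 427, 289, 115, [54, 67, 115]), (259, 430, 287, 111, [94, 105, 143]), (265, 434, 284, 104, [255, 255, 255])]
221 [(240, 419, 291, 123, [58, 68, 111]), (246, 423, 291, 123, [55, 69, 114]), (253, 427, 289, 120, [55, 69, 115]), (259, 430, 287, 115, [54, 69, 115]), (265, 433, 283, 105, [255, 255, 255])]
224 [(240, 419, 291, 127, [115, 152, 244]), (246, 423, 290, 126, [105, 141, 240]), (253, 427, 288, 123, [63, 80, 142]), (259, 430, 286, 118, [55, 68, 112]), (265, 433, 282, 110, [186, 194, 207])]
227 [(240, 419, 289, 126, [120, 155, 246]), (246, 423, 290, 130, [204, 203, 230]), (253, 427, 289, 130, [240, 233, 204]), (259, 430, 287, 127, [62, 74, 121]), (265, 434, 288, 131, [240, 233, 205])]
230 [(240, 428, 314, 200, [51, 52, 55]), (246, 430, 314, 200, [52, 54, 54]), (253, 427, 289, 135, [240, 233, 205]), (259, 430, 287, 132, [55, 65, 94]), (265, 434, 288, 136, [240, 233, 205])]
233 [(240, 428, 314, 201, [52, 53, 55]), (246, 430, 314, 203, [53, 54, 54]), (253, 427, 289, 140, [240, 233, 204]), (259, 430, 287, 136, [76, 96, 154]), (265, 433, 289, 141, [240, 233, 204])]
236 [(240, 428, 314, 204, [52, 53, 55]), (246, 430, 314, 204, [52, 54, 55]), (253, 427, 289, 144, [240, 233, 204]), (259, 430, 287, 140, [77, 93, 157]), (265, 433, 288, 143, [240, 233, 204])]
239 [(240, 428, 314, 206, [53, 55, 56]), (246, 430, 314, 207, [53, 54, 55]), (253, 427, 289, 149, [240, 233, 204]), (259, 430, 287, 144, [77, 94, 157]), (265, 433, 288, 148, [240, 232, 204])]
```

```bash
python3 - <<'E'
from h import *
z=np.load("w1.npz",allow_pickle=True);im=z["im"];d=z["d"];P=pts("wrist",d,z["M"].item())
t=np.array([478.5,-123.2,345.95]); a=np.radians(-8.9); ty=np.array([np.cos(a),np.sin(a),0]);tx=np.array([-ty[1],ty[0],0])
Q=np.dstack([(P-t)@tx,(P-t)@ty,P[...,2]-t[2]])
m=(np.abs(Q)<150).all(-1)
for lo in range(-20,110,10):
    k=m&(Q[...,2]>=lo)&(Q[...,2]<lo+10)
    if k.sum(): q=Q[k];v,u=np.where(k);print(lo,k.sum(),"toolx",q[:,0].min().round(),q[:,0].max().round(),"tooly",np.percentile(q[:,1],[0,25,50,75,100]).round(),"px",u.min(),u.max(),v.min(),v.max())
E
```

```text
20 1 toolx 0.0 0.0 tooly [-48. -48. -48. -48. -48.] px 181 181 242 242
30 420 toolx -6.0 13.0 tooly [-59. -47.  44.  45.  57.] px 155 363 225 253
40 650 toolx -2.0 13.0 tooly [-64. -51. -47.  48.  62.] px 139 378 230 253
50 715 toolx -10.0 13.0 tooly [-65. -53. -47.  50.  62.] px 129 387 237 284
60 735 toolx -9.0 13.0 tooly [-65. -54.  44.  52.  63.] px 120 397 245 293
70 637 toolx -11.0 5.0 tooly [-50. -48. -47.  46.  48.] px 146 372 281 311
80 638 toolx -10.0 11.0 tooly [-50. -49. -49.  47.  48.] px 132 385 281 311
90 937 toolx -23.0 38.0 tooly [-88. -49. -49.  47.  83.] px 0 511 224 372
100 4271 toolx -27.0 38.0 tooly [-86. -50.   6.  48.  82.] px 0 511 224 383
```

The open fingertips sit about 29 mm behind the reported TCP. The gripper body distance agrees with that, so the fingers shut on top of the cap. The true grasp point is about 48 mm above the reported TCP z. I'll lift gently, open and look again.

drive_tool(rows=[[[1, 0, 0, 0.02, 0, 0, 0], [1, 0, 0, 0.04, 0, 0, 0], [1, 0, 0, 0.06, 0, 0, 0], [1, 0, 0, 0.1, 0, 0, 0], [0, 0, -0.1, 0.25, 0, 0, 0], [0, 0, -0.3, 0.4, 0, 0, 0], [0, 0, -0.48, 0.5, 0, 0, 0], [0, 0, -0.48, 0.5, 0, 0, 0], [0, 0, -0.48, 0.5, 0, 0, 0], [0, 0, -0.48, 0.5, 0, 0, 0]]])

```text
time: 7.35
eef_pos: [426.1, 157.1, 218.9]
ee_rot: [-2.379, -2.05, 0.0]
contact_force: [-0.3, 0.9, 0.1]
width: 0.607
grip_force: 0.0
```

```bash
python3 - <<'E'
from h import *
s=state();print(s["time"],s["eef_pos"],s["ee_rot"],s["width"])
M=camera_model("wrist"); im,d=read_camera("wrist");cv2.imwrite("pics/w3.png",im[...,::-1]);P=pts("wrist",d,M)
near=(np.hypot(P[...,0]-430,P[...,1]-275)<60)&(P[...,2]<150)
for a,b in((118,132),(70,84),(40,70),(10,40)):
    m=near&(P[...,2]>a)&(P[...,2]<b);q=P[m]
    if len(q): print(a,b,len(q),"med",np.median(q,0).round(1),"mid",((q.min(0)+q.max(0))/2).round(1),np.ptp(q,axis=0).round(1),"circ",cv2.minEnclosingCircle(q[:,:2].astype(np.float32)))
t=s["eef_pos"]; a=np.radians(-8.8); ty=np.array([np.cos(a),np.sin(a),0]);tx=np.array([-ty[1],ty[0],0])
Q=np.dstack([(P-t)@tx,(P-t)@ty,P[...,2]-t[2]]);k=(np.abs(Q)<80).all(-1)&(Q[...,2]>20)
for lo in range(20,60,5):
    q=Q[k&(Q[...,2]>=lo)&(Q[...,2]<lo+5)]
    if len(q): print(lo,len(q),q.min(0).round(1),q.max(0).round(1), "inner",q[q[:,1]<0][:,1].max().round(1),q[q[:,1]>0][:,1].min().round(1))
E
```

```text
7.35 [426.09534423 157.12953243 218.85975074] [-2.37906141e+00 -2.05026320e+00  2.46724815e-04] 0.6071629423443631
118 132 857 med [427.5 273.8 125. ] mid [427.3 274.  123.1] [28.8 28.6  9.2] circ ((427.0960693359375, 274.00927734375), 14.71543025970459)
70 84 43 med [435.1 249.5  80.1] mid [428.2 260.1  77.6] [54.9 27.1 12.8] circ ((428.24285888671875, 270.3570556640625), 27.620473861694336)
40 70 55 med [439.7 248.9  57. ] mid [434.8 254.6  55.3] [40.5 16.2 29.3] circ ((434.75189208984375, 256.72247314453125), 21.128503799438477)
10 40 41 med [439.8 248.7  28.1] mid [436.3 254.9  24.8] [38.8 16.6 27.4] circ ((436.326904296875, 256.61529541015625), 20.492597579956055)
30 117 [ -6.6 -36.4  30.5] [12.4 36.4 35. ] inner -28.9 26.5
35 197 [ -3.2 -42.1  35. ] [12.6 38.5 40. ] inner -28.8 26.5
40 267 [ -1.3 -45.   40. ] [12.8 43.4 45. ] inner -28.9 26.6
45 291 [  1.1 -45.9  45. ] [12.6 43.  50. ] inner -28.8 26.5
50 323 [  3.4 -46.1  50. ] [12.6 43.6 55. ] inner -28.8 26.6
55 326 [  5.9 -46.   55. ] [12.6 43.8 60. ] inner -28.9 26.6
```

The bottle is upright again at (427.5,274). I'll regrasp with the height corrected.

drive_tool(rows=[[[0, 0.01, 0.25, 0, 0, 0, 0], [0, 0.01, 0.468, 0, 0, 0, 0], [0, 0.01, 0.468, 0, 0, 0, 0], [0, 0.01, 0.468, -0.1, 0, 0, 0], [0, 0.01, 0.468, -0.25, 0, 0, 0], [0, 0.01, 0.468, -0.4, 0, 0, 0], [0, 0.01, 0.468, -0.52, 0, 0, 0], [0, 0.01, 0.468, -0.59, 0, 0, 0], [0, 0.01, 0.468, -0.616, 0, 0, 0], [0, 0.01, 0.468, -0.616, 0, 0, 0]]])

```text
time: 8.65
eef_pos: [429.5, 273.0, 65.4]
ee_rot: [-2.382, -2.048, -0.0]
contact_force: [0.5, 0.9, 0.1]
width: 0.997
grip_force: 0.0
```

drive_tool(rows=[[[1, 0, 0, 0, 0, 0, 0], [1, 0, 0, 0, 0, 0, 0], [1, 0, 0, 0, 0, 0, 0], [1, 0, 0, 0, 0, 0, 0], [1, 0, 0, 0, 0, 0, 0], [1, 0, 0, 0, 0, 0, 0], [1, 0, 0, 0, 0, 0, 0], [1, 0, 0, 0, 0, 0, 0], [1, 0, 0, 0, 0, 0, 0], [1, 0, 0, 0, 0, 0, 0]]], force=25)

```text
time: 9.9
eef_pos: [429.3, 272.5, 65.0]
ee_rot: [-2.383, -2.047, 0.0]
contact_force: [0.4, -0.5, -0.9]
width: 0.439
grip_force: 21.0
```

The opening is 40 mm, so the tips are on the shoulder and not the cap. I'll open, rise 11 mm and close again.

drive_tool(rows=[[[0.3, 0, 0, 0, 0, 0, 0], [0.3, 0, 0, 0, 0, 0, 0], [0.3, 0, 0.002, 0.044, 0, 0, 0], [0.3, 0, 0.002, 0.044, 0, 0, 0], [1, 0, 0.002, 0.044, 0, 0, 0], [1, 0, 0.002, 0.044, 0, 0, 0], [1, 0, 0.002, 0.044, 0, 0, 0], [1, 0, 0.002, 0.044, 0, 0, 0], [1, 0, 0.002, 0.044, 0, 0, 0], [1, 0, 0.002, 0.044, 0, 0, 0], [1, 0, 0.002, 0.044, 0, 0, 0], [1, 0, 0.002, 0.044, 0, 0, 0]]], force=30)

```text
time: 11.4
eef_pos: [429.3, 273.0, 76.1]
ee_rot: [-2.383, -2.047, 0.0]
contact_force: [1.0, -0.1, -2.2]
width: 0.308
grip_force: 30.0
```

The cap is gripped at about 28 mm. Now I'll lift and carry it to above the bay.

drive_tool(rows=[[[1, 0, 0, 0.04, 0, 0, 0], [1, 0, 0, 0.14, 0, 0, 0], [1, 0, 0, 0.28, 0, 0, 0], [1, 0, 0, 0.42, 0, 0, 0], [1, 0.05, -0.1, 0.52, 0, 0, 0], [1, 0.12, -0.25, 0.55, 0, 0, 0], [1, 0.2, -0.45, 0.55, 0, 0, 0], [1, 0.25, -0.65, 0.55, 0, 0, 0], [1, 0.3, -0.85, 0.55, 0, 0, 0], [1, 0.3, -0.95, 0.55, 0, 0, 0], [1, 0.3, -1, 0.55, 0, 0, 0], [1, 0.3, -1, 0.55, 0, 0, 0]]])

```text
time: 12.9
eef_pos: [504.2, 22.9, 213.8]
ee_rot: [-2.384, -2.046, -0.0]
contact_force: [-0.5, 0.5, -2.6]
width: 0.306
grip_force: 29.9
```

drive_tool(rows=[[[1, 0, -0.1, 0, 0, 0, 0], [1, 0, -0.212, 0, 0, 0, 0], [1, 0, -0.212, 0, 0, 0, 0], [1, 0, -0.212, 0, 0, 0, 0]]])

```text
time: 13.4
eef_pos: [504.4, -27.8, 213.9]
ee_rot: [-2.38, -2.05, -0.002]
contact_force: [-0.3, -0.0, -1.5]
width: 0.305
grip_force: 29.9
```

```bash
python3 - <<'E'
from h import *
s=state();print(s["time"],s["eef_pos"],s["ee_rot"],s["width"]*92,s["grip_force"])
t=s["eef_pos"]
for n in("wrist","top","scene"):
    M=camera_model(n); im,d=read_camera(n);cv2.imwrite(f"pics/{n}4.png",im[...,::-1]);P=pts(n,d,M)
    hsv=cv2.cvtColor(im,cv2.COLOR_RGB2HSV);S,V=hsv[...,1],hsv[...,2]
    near=(np.hypot(P[...,0]-t[0],P[...,1]-t[1])<60)&(V>90)
    for a in range(120,235,12):
        q=P[near&(P[...,2]>a)&(P[...,2]<a+12)]
        if len(q)>15: print(n,a,len(q),q.min(0).round(1),q.max(0).round(1))
E
```

```text
13.4 [504.39168218 -27.79724096 213.90156897] [-2.38016627e+00 -2.04978131e+00 -1.50053853e-03] 28.065157607802085 29.903791834810818
wrist 144 91 [486.4 -18.  144.6] [532.5   1.9 155.6]
wrist 156 88 [484.3 -18.  156.2] [532.2   2.5 167.9]
wrist 168 142 [483.8 -17.9 168. ] [531.8   2.7 179.9]
wrist 180 165 [483.5 -17.7 180.1] [531.5   2.5 191.9]
wrist 192 168 [483.2 -17.6 192.1] [531.    2.5 204. ]
wrist 204 260 [481.9 -22.  204.2] [531.9   2.5 216. ]
wrist 216 685 [477.5 -30.1 216.1] [531.6   1.8 228. ]
wrist 228 1512 [480.1 -26.9 228. ] [ 5.297e+02 -1.000e-01  2.400e+02]
scene 132 18 [476.7 -37.2 139. ] [516.1  -1.7 143.8]
scene 144 61 [474.3 -47.8 144.1] [510.3   1.2 155.7]
scene 156 64 [474.9 -47.2 156.2] [514.7   1.1 167.9]
scene 168 61 [472.9 -45.9 168. ] [509.8   1.5 179.9]
scene 180 64 [470.1 -44.4 180.3] [513.    3.3 191.8]
scene 192 62 [473.  -53.  192.2] [514.1   1.4 204. ]
scene 204 66 [474.6 -49.6 204. ] [517.8   1.2 215.9]
scene 216 70 [470.4 -49.9 216.2] [516.3   1.4 227.9]
scene 228 82 [476.3 -48.3 228. ] [516.    1.7 240. ]
```

View pics/wrist4.png

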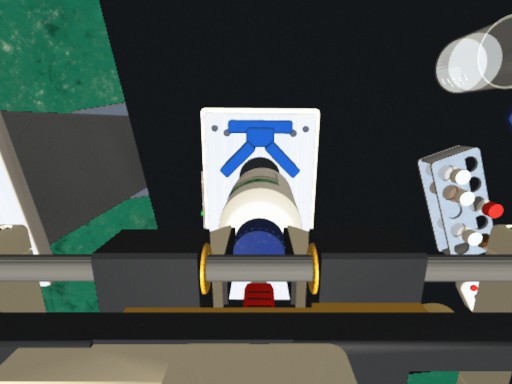

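The bottle hangs upright with its cap at (260,240). The V jaw is ahead at (262,140), the free bay mark shows just above the bottle, and the red grip is at (260,296). Its centre is about (503.7,-25.6), so I'll shift -3.5 mm in y and lower it.

drive_tool(rows=[[[1, -0.003, -0.014, 0, 0, 0, 0], [1, -0.003, -0.014, -0.08, 0, 0, 0], [1, -0.003, -0.014, -0.16, 0, 0, 0], [1, -0.003, -0.014, -0.24, 0, 0, 0], [1, -0.003, -0.014, -0.3, 0, 0, 0], [1, -0.003, -0.014, -0.34, 0, 0, 0], [1, -0.003, -0.014, -0.355, 0, 0, 0], [1, -0.003, -0.014, -0.362, 0, 0, 0], [1, -0.003, -0.014, -0.362, 0, 0, 0]]])

```text
time: 14.68
eef_pos: [504.0, -33.5, 123.5]
ee_rot: [2.383, 2.047, 0.001]
contact_force: [-1.0, -0.0, -2.4]
width: 0.306
grip_force: 29.9
```

```bash
python3 - <<'E'
from h import *
s=state();print(s["time"],s["eef_pos"],s["contact_force"])
t=s["eef_pos"]
for n in("wrist","scene"):
    M=camera_model(n); im,d=read_camera(n);P=pts(n,d,M);hsv=cv2.cvtColor(im,cv2.COLOR_RGB2HSV);S,V=hsv[...,1],hsv[...,2]
    near=(np.hypot(P[...,0]-t[0],P[...,1]-t[1])<45)&(V>90)&(S<60)
    for a in range(48,140,15):
        q=P[near&(P[...,2]>a)&(P[...,2]<a+15)]
        if len(q)>8: print(n,a,len(q),q.min(0).round(1),q.max(0).round(1))
E
```

```text
14.675 [504.01336862 -33.47629279 123.50979387] [-0.98935162 -0.03868842 -2.42566725]
wrist 48 65 [491.8 -24.   53.1] [532.2  -3.9  63. ]
wrist 63 117 [489.  -23.8  63. ] [531.8  -3.2  78. ]
wrist 78 171 [483.6 -23.7  78.2] [531.5  -3.2  93. ]
wrist 93 222 [482.9 -23.8  93. ] [531.    9.2 107.9]
wrist 108 211 [482.2 -28.2 108.2] [531.5  -3.5 123. ]
wrist 123 780 [477.5 -35.8 123.1] [531.1  -3.9 138. ]
wrist 138 1757 [479.7 -32.6 138. ] [528.9  -5.7 152.9]
scene 48 43 [467.2 -64.2  48.3] [490.4  -9.6  62.5]
scene 63 38 [469.8 -55.7  64. ] [488.6 -10.8  77.3]
scene 78 41 [467.1 -53.9  78.5] [514.2  -7.3  91.1]
scene 93 72 [469.7 -51.7  93.2] [516.6  -3.3 107.2]
scene 108 66 [473.2 -51.1 108.2] [516.5  -4.  123. ]
scene 123 87 [472.2 -52.4 123.1] [522.6  -4.8 137.8]
scene 138 82 [476.9 -53.2 138.4] [517.   -8.2 152.8]
```

drive_tool(rows=[[[1, 0, 0.01, 0, 0, 0, 0], [1, 0, 0.01, -0.006, 0, 0, 0], [1, 0, 0.01, -0.01, 0, 0, 0], [1, 0, 0.01, -0.01, 0, 0, 0], [1, 0, 0.01, -0.01, 0, 0, 0]]])

```text
time: 15.4
eef_pos: [503.9, -30.9, 121.0]
ee_rot: [2.383, 2.047, 0.0]
contact_force: [-0.7, 0.1, 4.3]
width: 0.304
grip_force: 29.9
```

The bottle touches the platform (force up to +4 N). I'll release, rise and check it.

drive_tool(rows=[[[0.4, 0, 0, 0, 0, 0, 0], [0.4, 0, 0, 0, 0, 0, 0], [0, 0, 0, 0, 0, 0, 0], [0, 0, 0, 0.02, 0, 0, 0], [0, 0, 0, 0.1, 0, 0, 0], [0, 0, 0, 0.25, 0, 0, 0], [0, 0, 0, 0.4, 0, 0, 0], [0.4, 0, 0, 0.44, 0, 0, 0], [1, 0, -0.1, 0.44, 0, 0, 0], [1, -0.042, -0.265, 0.44, 0, 0, 0], [1, -0.042, -0.265, 0.44, 0, 0, 0], [1, -0.042, -0.265, 0.44, 0, 0, 0]]])

```text
time: 16.9
eef_pos: [493.0, -96.9, 230.7]
ee_rot: [-2.383, -2.046, -0.0]
contact_force: [-0.6, -0.1, -0.6]
width: 0.506
grip_force: 0.0
```

```bash
python3 - <<'E'
from h import *
s=state();print(s["time"],s["eef_pos"],s["width"],s["contact_force"])
M=camera_model("wrist"); im,d=read_camera("wrist");cv2.imwrite("pics/w5.png",im[...,::-1]);P=pts("wrist",d,M)
C=np.array([495.6,-75.5]);x=np.array([.98771,-.15628]);y=np.array([.15628,.98771])
Q=np.dstack([(P[...,:2]-C)@x,(P[...,:2]-C)@y,P[...,2]])
hsv=cv2.cvtColor(im,cv2.COLOR_RGB2HSV);H,S,V=[hsv[...,i].astype(int) for i in range(3)]
cap=(Q[...,2]>163)&(Q[...,2]<176)&(abs(Q[...,0])<40)&(abs(Q[...,1]-45)<25);print("cap",Q[cap].min(0),Q[cap].max(0),np.median(Q[cap],0))
r=(S>120)&((H<8)|(H>172))&(V>90)&(abs(Q[...,0])<40)&(Q[...,2]<220);print("red",r.sum(),Q[r].min(0) if r.any() else "",Q[r].max(0) if r.any() else "")
f=(np.abs(Q-np.array([0,(s["eef_pos"][:2]-C)@y,s["eef_pos"][2]]))<np.array([60,40,60])).all(-1)&(Q[...,2]>s["eef_pos"][2]+10)&~cap
for lo in range(10,60,8):
    q=Q[f&(Q[...,2]-s["eef_pos"][2]>lo)&(Q[...,2]-s["eef_pos"][2]<lo+8)]
    if len(q): print("finger",lo,len(q),q.min(0).round(1),q.max(0).round(1))
E
```

```text
16.9 [492.96540962 -96.90233062 230.69423012] 0.505884197806327 [-0.56623746 -0.12681496 -0.62835578]
cap [-16.00118635  32.6379077  166.08481597] [ 12.97951721  60.61038985 172.21277341] [ -1.5246403   46.80562425 170.1252382 ]
red 946 [ -18.64917486 -150.37888032   -1.50662012] [ 21.19109165 -42.77104043 192.27705516]
finger 26 76 [-29.6 -26.5 260.4] [ 28.5  -9.4 264.7]
finger 34 309 [-37.2 -25.9 264.7] [ 36.1  -9.2 272.7]
finger 42 450 [-40.5 -22.2 272.7] [ 39.3  -9.1 280.7]
finger 50 467 [-40.3 -18.1 280.7] [ 39.2  -8.9 288.7]
finger 58 114 [-37.5 -30.2 288.7] [ 36.4  -9.1 290.7]
```

View pics/w5.png

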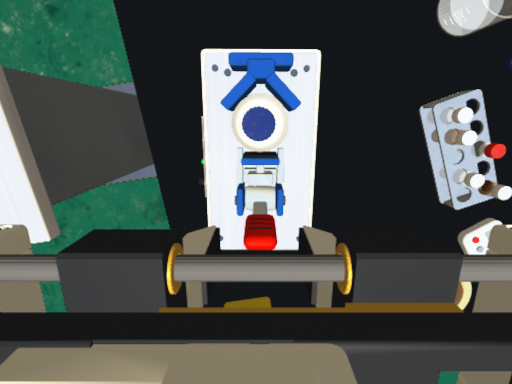

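The bottle stands upright at (259,123) between the V at (260,75) and the pad at (260,160). The lever is still open at (260,232). I'll lower the shut fingers between pad and lever.

drive_tool(rows=[[[1, 0.003, 0, -0.1, 0, 0, 0], [1, 0.003, 0, -0.2, 0, 0, 0], [1, 0.003, 0, -0.3, 0, 0, 0], [1, 0.003, 0, -0.36, 0, 0, 0], [1, 0.003, 0, -0.378, 0, 0, 0], [1, 0.003, 0, -0.378, 0, 0, 0], [1, 0.003, 0, -0.378, 0, 0, 0]]])

```text
time: 17.82
eef_pos: [494.6, -97.1, 136.9]
ee_rot: [2.382, 2.047, 0.001]
contact_force: [-0.4, -0.1, 0.5]
width: 0.001
grip_force: 0.0
```

drive_tool(rows=[[[1, -0.008, -0.044, -0.004, 0, 0, 0], [1, -0.014, -0.08, -0.008, 0, 0, 0], [1, -0.02, -0.116, -0.012, 0, 0, 0], [1, -0.026, -0.148, -0.022, 0, 0, 0], [1, -0.032, -0.18, -0.032, 0, 0, 0], [1, -0.036, -0.21, -0.048, 0, 0, 0], [1, -0.04, -0.24, -0.064, 0, 0, 0], [1, -0.044, -0.264, -0.088, 0, 0, 0], [1, -0.048, -0.288, -0.112, 0, 0, 0], [1, -0.052, -0.31, -0.138, 0, 0, 0], [1, -0.056, -0.33, -0.164, 0, 0, 0], [1, -0.058, -0.345, -0.196, 0, 0, 0], [1, -0.06, -0.36, -0.228, 0, 0, 0], [1, -0.06, -0.36, -0.228, 0, 0, 0]]])

```text
time: 19.58
eef_pos: [478.1, -187.2, 78.2]
ee_rot: [-2.382, -2.046, 0.001]
contact_force: [0.8, 0.5, 0.1]
width: 0.007
grip_force: 0.0
```

```bash
cat > look.py <<'E'
from h import *
s=state();print(s["time"],s["eef_pos"],s["contact_force"])
M=camera_model("wrist"); im,d=read_camera("wrist");cv2.imwrite("pics/w_last.png",im[...,::-1]);P=pts("wrist",d,M)
C=np.array([495.6,-75.5]);x=np.array([.98771,-.15628]);y=np.array([.15628,.98771])
Q=np.dstack([(P[...,:2]-C)@x,(P[...,:2]-C)@y,P[...,2]])
hsv=cv2.cvtColor(im,cv2.COLOR_RGB2HSV);H,S,V=[hsv[...,i].astype(int) for i in range(3)]
cap=(Q[...,2]>160)&(Q[...,2]<180)&(abs(Q[...,0])<40)&(abs(Q[...,1]-50)<30)
if cap.any(): print("cap",Q[cap].min(0),Q[cap].max(0),np.median(Q[cap],0))
r=(S>120)&((H<8)|(H>172))&(V>90)&(abs(Q[...,0])<40)&(Q[...,2]<220)&(abs(Q[...,1]+100)<75)&(Q[...,2]>55)
if r.any(): print("red",r.sum(),np.percentile(Q[r],[2,50,98],axis=0).round(1))
p=(H>95)&(H<130)&(S>110)&(abs(Q[...,0])<23)&(Q[...,1]>-5)&(Q[...,1]<30)&(Q[...,2]>85)&(Q[...,2]<100)
if p.any(): print("pad",np.percentile(Q[p],[2,98],axis=0).round(1))
E
python3 look.py
```

```text
19.575 [ 478.07905525 -187.19913811   78.17584156] [0.79597015 0.52883926 0.10128083]
red 831 [[ -13.  -112.3   80.9]
 [   0.5 -104.6   85.4]
 [  14.5  -99.1  114.3]]
pad [[-19.6  14.5  85.4]
 [ 21.1  18.8  95.4]]
```

The lever appears flat. I'll retreat straight up, then back, and check.

drive_tool(rows=[[[1, 0, 0, 0.1, 0, 0, 0], [1, 0, 0, 0.3, 0, 0, 0], [1, 0, 0, 0.5, 0, 0, 0], [1, 0, 0, 0.7, 0, 0, 0], [1, 0, -0.2, 0.8, 0, 0, 0], [1, 0, -0.2, 0.8, 0, 0, 0], [1, 0, -0.2, 0.8, 0, 0, 0]]])

```text
time: 20.5
eef_pos: [478.7, -236.6, 278.9]
ee_rot: [-2.383, -2.047, -0.0]
contact_force: [-0.3, 1.1, 0.6]
width: 0.002
grip_force: 0.0
```

```bash
python3 look.py; python3 - <<'E'
from h import *
a=cv2.imread("pics/w_last.png")[:300,150:400]; im,_=read_camera("scene")
b=cv2.resize(im[160:290,170:360,::-1],(500,342),interpolation=cv2.INTER_CUBIC); c=np.zeros((342,250,3),np.uint8);c[:300]=a
cv2.imwrite("pics/end.png",np.hstack([b,c]))
E
```

```text
20.5 [ 478.71107942 -236.60527048  278.92174234] [-0.34398772  1.11039786  0.64669999]
red 893 [[ -12.9 -153.4   80.5]
 [   0.6 -126.7   85.2]
 [  13.9 -100.9   87.2]]
pad [[-19.4  14.7  86.5]
 [ 20.5  23.2  95.5]]
```

View pics/end.png

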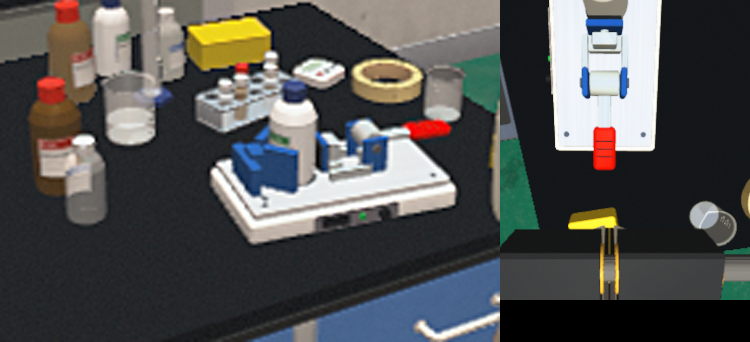

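The picture shows the bottle upright in the V at (293,130) against the pad. The red lever lies level at (428,130), with its top at z 86 where 87 is expected. The bystanders are in place and the robot is clear.

```bash
python3 -c "
from cell import sign_off
print(sign_off())"
```

```text
the job is handed in; nothing more can be done
None
```

The bottle is standing upright, clamped in the V jaw with the red lever snapped flat, and I've handed the job in at about 20.6 s; my first grasp attempt closed on top of the cap and tilted the bottle about 6°, but it settled upright, and the last camera check showed the other items in place.

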